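Clamp a bottle in the bench shaker

TASK

Get the amber bottle ready for shaking: swing the sprung clamp arm of the small bench shaker back until its latch catches it and holds it open, then stand the amber bottle from the front of the worktop upright in the V-shaped cradle and let go of it. Then press the latch pad down to trip the latch, so that the arm snaps over and clamps the bottle in the cradle. Keep the bottle upright and leave the other things where they stand.

Things in the scene. Friction and masses are not known exactly. Their poses are not given: they have to be found in the camera images.
- clamp (a joint): Sprung clamp arm, rad: 0 at rest (across the empty cradle, blocking it), grows as it swings to the shaker's left (clockwise from above) against its spring: 3 N at the knob at 0, 10 N near 1.2, the latch ramp adds a few N from 0.85 on. Past 1.18 the latch tooth pops up behind its pin and holds it at about 1.17; swing it to 1.26 to be sure (stop 1.34). Closed on a seated bottle: 0.38.
- latch (a joint): Latch lever, rad: 0 up (sprung), grows as its pad is pressed down, stop at 0.15. A flat steel lever under the cocked arm's place; the tooth on it holds the cocked arm by a pin. The arm's pin pushes it down in passing. It frees the cocked arm at about 0.10: pad 10 to 12 mm down (16 mm at the stop), with about 3 to 6 N.
- knob (a point): Centre of the black knob, upright, 18 mm wide, 34 mm tall (92 to 126 mm above the worktop), near the free end of the clamp arm, 88 mm from its pivot. The arm is an 11 mm aluminium bar, 78 to 92 mm up. x axis: outwards along the arm; y axis: towards the cradle, so push the knob to -y to cock the arm. The empty cradle's walls end lower, 88 mm up.
- latch_pad (a point): Centre of the top of the black ribbed pad (32 x 30 mm, 79 mm above the worktop) at the outer end of the latch lever, at the shaker's front left; pressed down from above. x axis: outwards along the lever, away from the clamp pivot. With the arm cocked, its end is 33 mm and its knob 46 mm inward of this point (-x).
- cradle (a point): Where the axis of the seated bottle stands, on the cradle's floor (rubber mat, 40 mm above the worktop). Axes are the shaker's: x away from its front, y to its left, z up. The cradle is a black upright V, 48 mm tall, open to the left (+y); all of it lies more than 10 mm to the right of this point and within 40 mm in x. The closing arm pushes the bottle home into the slick V from up to 10 mm away.
- clamp_pivot (a point): On the upright pivot axis of the clamp arm, 84 mm above the worktop, at the shaker's rear; 70 mm behind (+x) and 44 mm left (+y) of the cradle point. Axes are the shaker's.
- shaker: Bench shaker, fixed: white box 140 mm (x) by 210 mm (y), with an aluminium plate on top 38 mm above the worktop, carrying the cradle (right), the clamp arm and the latch lever (left). Origin under its centre; front (dial and switch) faces -x. A wall cabinet hangs 570 mm above the worktop just behind it (front at world x = 0.55): keep the robot's wrist and forearm low or leaned back.
- bottle_mid (a point): The bottle to clamp: amber, round, 62 mm wide, 118 mm tall, black screw cap 31 mm wide, about 0.22 kg, at the front of the worktop left or right of the shaker (not the amber bottles far back). This point is on its axis, 59 mm above its base. The body is straight up to 78 mm above the base; the cap is from 99 mm up. Grip body or cap.
- measuring_cup: Bystander: tapered translucent measuring cup, 98 mm wide, 112 mm tall, at the front of the worktop on the other side of the shaker. Origin under its centre.
- sample_cup: Bystander: sample cup with a yellow screw lid, 62 mm wide, 69 mm tall, behind and left of the shaker. Origin under its centre.
- marker: Bystander: marker pen with a blue cap, 124 mm long, lying behind and right of the shaker. Origin under its centre.
Mind the look-alikes: they are no part of the job. What is shaped like the part that bears bottle_mid but green is not meant.

How it is judged:
By the outcome, as a careful person would: the job done as asked, in the order asked, and still so for the second after the job is handed in, with the robot touching nothing.
It also fails if it takes over 72 s, if anything falls off the work surface, if the arm or the gripper's body presses on something with over 40 N, if the wrist force passes 120 N, or if a joint passes its speed limit or range.

ROBOT

A 6-joint arm with a two-finger parallel gripper is mounted at the origin on a cart in front of the work surface, level with it; the furniture and walls round the work are solid. World frame = base frame: x ahead of the robot, y to its left, z up, the work surface at z = 0. Lengths are in mm, angles in rad, forces in N, time in s.
With the tool pointing down it reaches from about 350 to 775 mm from the base axis. Payload 7.3 kg.
Tool frame: the origin (TCP) lies between the finger pads; the fingertips stand 14 mm ahead of it and the grasp point (between the pads) lies 5 mm behind it; z points along the fingers, y is the line along which they close (so a half turn about z gives the same grasp; the last joint's range is limited). The gripper opens to 92 mm and grips with 3 to 60 N. Pads are 19 mm wide; open, the fingers measure 130 mm over their backs; the gripper's body (75 mm by 190 mm) begins 47 mm behind the grasp point.
Start: joints at [1.02, 0.342, 1.524, -0, 1.275, -0.146], TCP at [206.75, 482.595, 240.741] pointing down, gripper open.
Joint ranges: [-2.53, 2.53], [-0.77, 2.02], [0.04, 2.7], [-1, 4.14], [0.28, 2.66], [-3.11, 3.11]. Speed limits (rad/s): [2.57, 2.57, 3.14, 3.14, 3.14, 3.14].

INTERFACE

Orientations are given as [roll, pitch, yaw] about the fixed x, y, z axes, in that order (R = Rz(yaw) Ry(pitch) Rx(roll)).
In Python, from plant import get_obs, cams, close_job gives the robot as it stands. The module is installed in compiled form; this text tells all that it offers.
- The arm moves only by the shell command python3 -m creep 'ROWS'. ROWS is JSON, a list of rows, each an object of numbers: "hand": the opening, from 0 (shut) to 1 (fully open); "tx", "ty", "tz": the shift along the tool's x, y, z in m; "spin": the turn about the tool's z in degrees. In form: [{"hand": .., "tx": .., "ty": .., "tz": .., "spin": ..}, ...]. A call has 1 to 5 rows; each row shifts and turns the commanded pose from where the row before left it, along the tool's axes as they then stand; what a row does not reach is not made up. A row lasts 1/8 s, in which the tool goes at most 62.5 mm and 10.7 degrees, less where a joint would pass 70% of its speed; a pose out of reach is approached as far as the arm can. A call is refused whole if a number of a shift passes 0.0625 or a number of a turn 10.7, either way. A call with a gripper value outside its range is refused whole. The fingers move at their own pace and stop on an object; the grip force is fixed at half the most. Time passes only in rows, so rows that do not move let the fingers close. It gives the time, the measured TCP pose, the force, the opening and the grip force at its end, in the units of the state.
- get_obs(): the state, without advancing time (a new reading comes with each control period).
- cams.capture(name): name is "scene" or "top" or "wrist"; returns a dict with "color" (384x512x3 uint8, red, green, blue), "K" (3x3 intrinsics, pixels), "R" (3x3) and "t" (3): a world point X has camera coordinates R X + t. Camera axes: x right, y down, z forward; pixel columns grow to the right and rows downward; lengths in mm; the calibration is good to about 2 mm. The wrist camera is an equidistant fisheye: a pixel r from the principal point sees the ray r / f radians off the axis. A picture is of the moment at which its call begins. There is no depth.
- close_job(): hands the job in; it is judged then, once.
The state is a dict: "time": time; "joint_positions": joint angles; "dq": joint speeds; "tau": joint torques, N m; "tool_pos": TCP position; "tcp_rot": TCP orientation; "contact_force": force on the tool from outside, world axes, zero at the start; "moment": the same for the moment, N m; "grip_width": finger opening in mm; "finger_force": force on a finger pad.
Only numpy, scipy, OpenCV 4.12 (cv2) and the standard library are available. Lean on these libraries where they do the work, as an engineer would, in place of code of your own. Each camera call takes 0.05 s, during which the arm holds its last target. There are 200 camera calls.

## Working session

There is one attempt and no reset: what is moved stays moved. The work goes in short steps, Python scripts to look and compute and a shell command to move; the robot and the scene stay as the last step left them, time stands still between calls to the robot, and variables do not carry over. Pictures are saved under pics/ and viewed, at most 13 in all, crops included, and the job is handed in when it is done.

```bash
mkdir -p pics; cat > h.py <<'E'
import numpy as np, cv2
from plant import get_obs, cams, close_job
def snap(n,f,box=None,s=1):
    c=cams.capture(n); np.savez(f'{n}.npz',K=c['K'],R=c['R'],t=c['t']); im=c['color'][:,:,::-1]
    cv2.imwrite(f'{n}_last.png',im)
    return c,im
def load(n): return np.load(f'{n}.npz')
def ray(c,u,v,fish=False):
    K=c['K'];x=(u-K[0,2])/K[0,0];y=(v-K[1,2])/K[1,1]
    if fish:
        r=np.hypot(x,y); d=np.array([np.sin(r)*x/r,np.sin(r)*y/r,np.cos(r)])
    else: d=np.array([x,y,1.])
    R=c['R'];return -R.T@np.ravel(c['t']),R.T@d
def at_z(c,u,v,z,fish=False):
    o,d=ray(c,u,v,fish); return o+d*(z-o[2])/d[2]
def proj(c,X):
    p=c['R']@np.array(X,float)+np.ravel(c['t']);q=c['K']@p;return q[:2]/q[2]
E
python3 - <<'E'
from h import *
a=[snap(n,n)[1] for n in ('scene','top')]
for n,i in zip('st',a): cv2.imwrite(f'pics/{n}1.png',cv2.resize(i,(800,600),interpolation=cv2.INTER_CUBIC))
for n in('scene','top'):
    c=load(n);print(n,c['K'][0],-c['R'].T@c['t'].ravel(),c['R'][2])
print(get_obs())
E
```

```text
scene [462.80458892   0.         256.88526946] [-603.02547075 -553.48046695 1035.3279317 ] [ 0.68272496  0.45136964 -0.57458861]
top [465.51021736   0.         258.66245896] [-365.03266658 -273.86307931 1373.15613775] [ 0.56464026  0.28864259 -0.77321849]
{'time': 0.1, 'joint_positions': array([ 1.01999309e+00,  3.42689322e-01,  1.52492413e+00, -1.73268231e-05,
        1.27540120e+00, -1.46009720e-01]), 'dq': array([-0.00136252, -0.00124068, -0.0027666 ,  0.000449  , -0.00086362,
       -0.00182699]), 'tau': array([ 1.02343649e-03, -4.32004845e+01, -2.44693708e+01,  7.17431470e-02,
        5.28009573e-02, -5.50246671e-05]), 'tool_pos': array([206.56609838, 482.27822174, 240.09469736]), 'tcp_rot': array([-3.14018338e+00, -1.90495537e-04,  2.73680406e+00]), 'contact_force': array([-0.31718107,  0.69351041, -0.65390537]), 'moment': array([ 0.02679701, -0.0012459 , -0.0176001 ]), 'finger_force': 0.0, 'grip_width': 92.03525760595156}
```

View pics/s1.png

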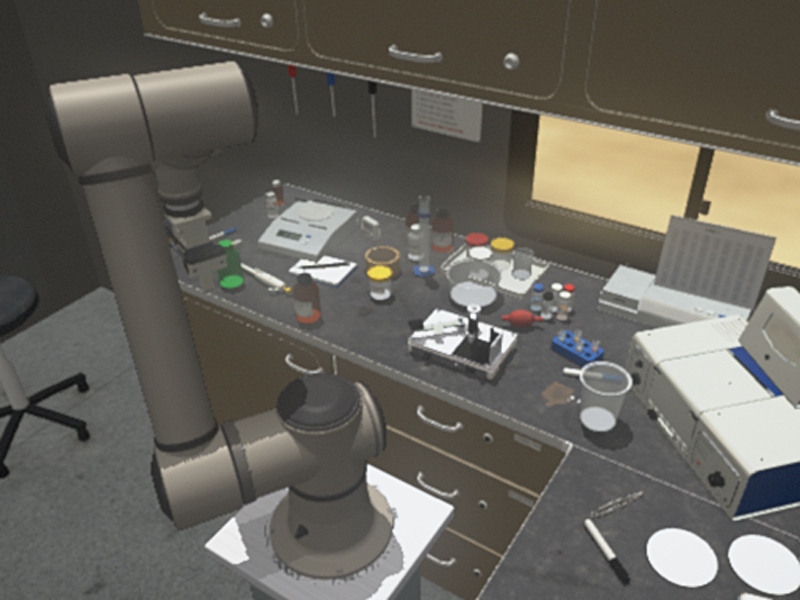

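View pics/t1.png

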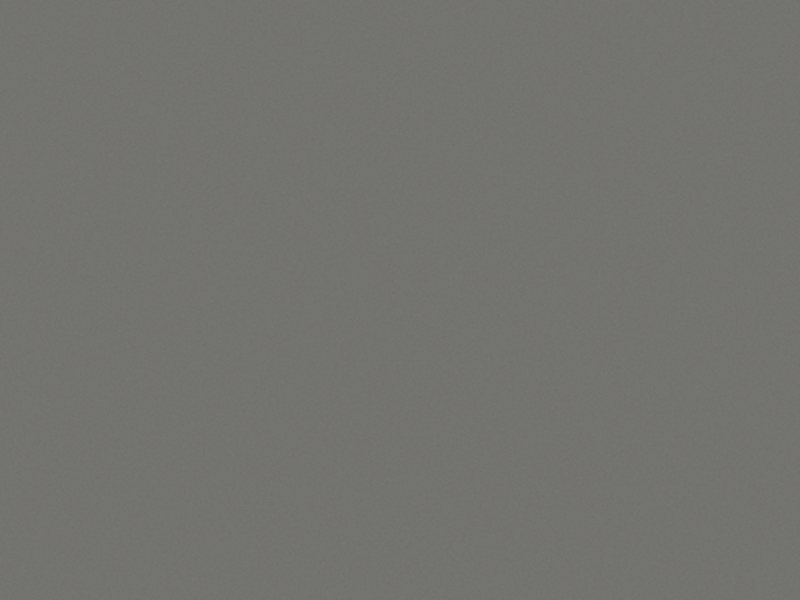

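The scene view shows the shaker at about (463,343). Amber candidates are the front bottle (307,300), the back ones (442,230), (415,218) and (277,190), plus a green look-alike at (230,262). I choose (307,300), at the front and left of the shaker. The measuring cup is at (603,400), on the right. The top camera shows only grey, so it is no use. Next is a close crop.

```bash
python3 - <<'E'
from h import *
i=cv2.imread('scene_last.png')[160:250,180:340]
cv2.imwrite('pics/s2.png',cv2.resize(i,(800,450),interpolation=cv2.INTER_CUBIC))
E
```

```text
(no output)
```

View pics/s2.png

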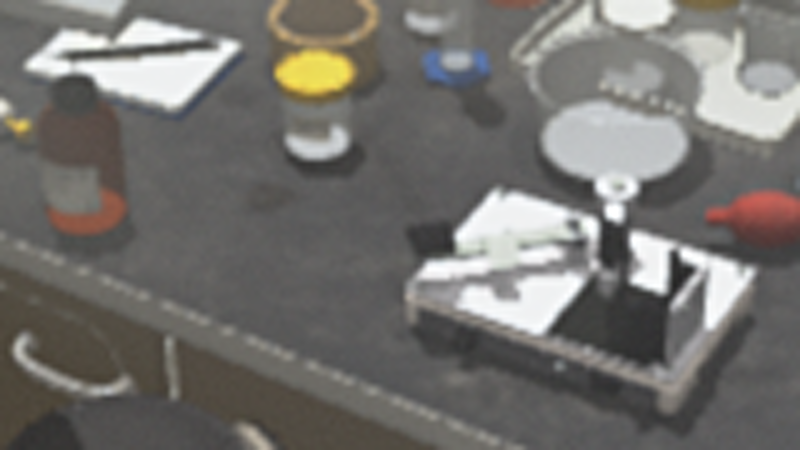

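The crop confirms the choice: amber body, black cap at (73,90). The shaker pad is at (432,238), the pivot at about (617,187), the knob at about (612,230), and the plate corners at (500,190), (408,285), (670,385), (752,268).

```bash
python3 - <<'E'
from h import *
c=load('scene')
for n,u,v,z in [('cap',73,82,118),('base',86,212,0),('pad',432,236,79),('pivottop',617,185,95),('knobtop',613,212,126),('BL',500,190,38),('FL',408,285,38),('FR',670,385,38),('BR',752,268,38),('sample',316,70,69)]:
    print(n,at_z(c,180+u/5,160+v/5,z).round(0))
o=get_obs();print(o['tool_pos'])
c,im=snap('wrist','w'); print(c['K'],-c['R'].T@c['t'].ravel(),c['R'])
cv2.imwrite('pics/w1.png',cv2.resize(im,(800,600),interpolation=cv2.INTER_CUBIC))
E
```

```text
cap [461. 422. 118.]
base [461. 423.   0.]
pad [484. 127.  79.]
pivottop [585.  37.  95.]
knobtop [517.   5. 126.]
BL [606. 144.  38.]
FL [473. 140.  38.]
FR [475. -65.  38.]
BR [618. -55.  38.]
sample [631. 324.  69.]
[206.56609838 482.27822174 240.09469736]
[[297.31863964   0.         256.75242979]
 [  0.         297.31863964 192.75331927]
 [  0.           0.           1.        ]] [129.518083   514.60468782 384.38742416] [[ 0.39389173  0.91915356 -0.00245888]
 [ 0.87514195 -0.37421051  0.30674591]
 [ 0.28102646 -0.12297654 -0.95178826]]
```

```bash
python3 -m creep '[{"hand":1,"tx":-0.0438,"ty":-0.0326},{"tx":-0.0438,"ty":-0.0326},{"tx":-0.0438,"ty":-0.0326},{"tx":-0.0438,"ty":-0.0326},{"tx":-0.0438,"ty":-0.0326}]'
python3 -m creep '[{"tx":-0.0438,"ty":-0.0326},{"tx":-0.0438,"ty":-0.0326},{"tx":-0.0438,"ty":-0.0326},{"tx":-0.0438,"ty":-0.0326},{"tx":-0.0438,"ty":-0.0326}]'
python3 -m creep '[{"spin":-9.6},{"spin":-9.6},{"spin":-9.6},{"spin":-9.6},{"spin":-9.6}]'
python3 - <<'E'
from h import *
c,im=snap('wrist','w');o=get_obs();print(o['time'],o['tool_pos'],o['tcp_rot'],-c['R'].T@c['t'].ravel())
cv2.imwrite('pics/w2.png',cv2.resize(im,(800,600),interpolation=cv2.INTER_CUBIC))
E
```

```text
0.2 [206.63592764 482.41098859 240.32287214] [-3.14072216e+00 -1.27411096e-04  2.73679988e+00] [129.53285641 514.62905055 384.47776855]invalid input at $[0]: expected keys hand, tx, ty, tz, spin
invalid input at $[0]: expected keys hand, tx, ty, tz, spin
invalid input at $[0]: expected keys hand, tx, ty, tz, spin
```

View pics/w2.png

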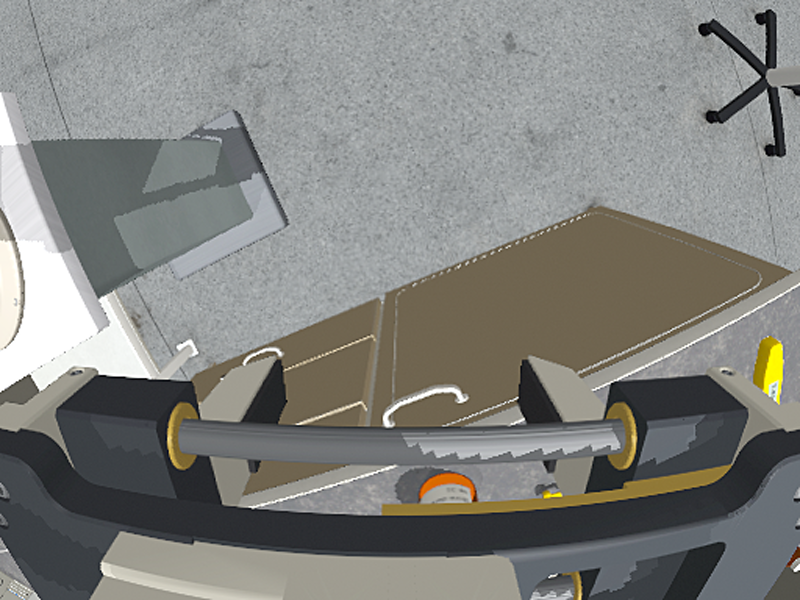

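This view is of the floor and the gripper: the wrist camera looks out on the tool +x side, and no row moved, because each needs all its keys. I'll turn the tool so that its +x points at the shaker.

```bash
python3 -m creep '[{"hand":1,"tx":-0.0392,"ty":-0.0346,"tz":0,"spin":0},{"hand":1,"tx":-0.0392,"ty":-0.0346,"tz":0,"spin":0},{"hand":1,"tx":-0.0392,"ty":-0.0346,"tz":0,"spin":0},{"hand":1,"tx":-0.0392,"ty":-0.0346,"tz":0,"spin":0},{"hand":1,"tx":-0.0392,"ty":-0.0346,"tz":0,"spin":0}]' &&
python3 -m creep '[{"hand":1,"tx":-0.0392,"ty":-0.0346,"tz":0,"spin":0},{"hand":1,"tx":-0.0392,"ty":-0.0346,"tz":0,"spin":0},{"hand":1,"tx":-0.0392,"ty":-0.0346,"tz":0,"spin":0},{"hand":1,"tx":-0.0392,"ty":-0.0346,"tz":0,"spin":0},{"hand":1,"tx":-0.0392,"ty":-0.0346,"tz":0,"spin":0}]'
python3 -m creep '[{"hand":1,"tx":0,"ty":0,"tz":0,"spin":10},{"hand":1,"tx":0,"ty":0,"tz":0,"spin":10},{"hand":1,"tx":0,"ty":0,"tz":0,"spin":10},{"hand":1,"tx":0,"ty":0,"tz":0,"spin":10},{"hand":1,"tx":0,"ty":0,"tz":0,"spin":10}]'
python3 -m creep '[{"hand":1,"tx":0,"ty":0,"tz":0,"spin":10},{"hand":1,"tx":0,"ty":0,"tz":0,"spin":10},{"hand":1,"tx":0,"ty":0,"tz":0,"spin":10},{"hand":1,"tx":0,"ty":0,"tz":0,"spin":10},{"hand":1,"tx":0,"ty":0,"tz":0,"spin":10}]'
python3 -m creep '[{"hand":1,"tx":0,"ty":0,"tz":0,"spin":10},{"hand":1,"tx":0,"ty":0,"tz":0,"spin":10},{"hand":1,"tx":0,"ty":0,"tz":0,"spin":10}]'
```

```text
time: 0.82
tool_pos: [319.2, 244.9, 240.8]
tcp_rot: [3.141, 0.0, 2.737]
contact_force: [0.9, -0.2, -0.3]
grip_width: 92.1
finger_force: 0.0
time: 1.45
tool_pos: [431.3, 8.5, 240.8]
tcp_rot: [3.141, 0.0, 2.736]
contact_force: [1.7, 0.7, 0.7]
grip_width: 91.8
finger_force: 0.0
time: 2.08
tool_pos: [430.6, 10.2, 240.6]
tcp_rot: [-3.141, -0.0, 1.858]
contact_force: [0.7, -0.5, 0.9]
grip_width: 91.6
finger_force: 0.0
time: 2.7
tool_pos: [430.7, 10.2, 240.6]
tcp_rot: [-3.141, 0.0, 0.986]
contact_force: [0.1, 0.4, -0.9]
grip_width: 91.5
finger_force: 0.0
time: 3.08
tool_pos: [430.7, 10.2, 240.6]
tcp_rot: [-3.141, 0.0, 0.462]
contact_force: [-0.2, -0.5, 0.4]
grip_width: 92.0
finger_force: 0.0
```

```bash
python3 - <<'E'
from h import *
c,im=snap('wrist','w');o=get_obs();print(o['time'],o['tool_pos'],o['tcp_rot'],-c['R'].T@c['t'].ravel(),c['R'][2])
cv2.imwrite('pics/w3.png',cv2.resize(im,(800,600),interpolation=cv2.INTER_CUBIC))
E
```

```text
3.125 [430.72420986  10.18227216 240.62472096] [-3.14142459e+00  6.25722415e-05  4.55181543e-01] [504.63613947  46.6578536  384.83873109] [-0.2734864  -0.13761595 -0.95198059]
```

View pics/w3.png

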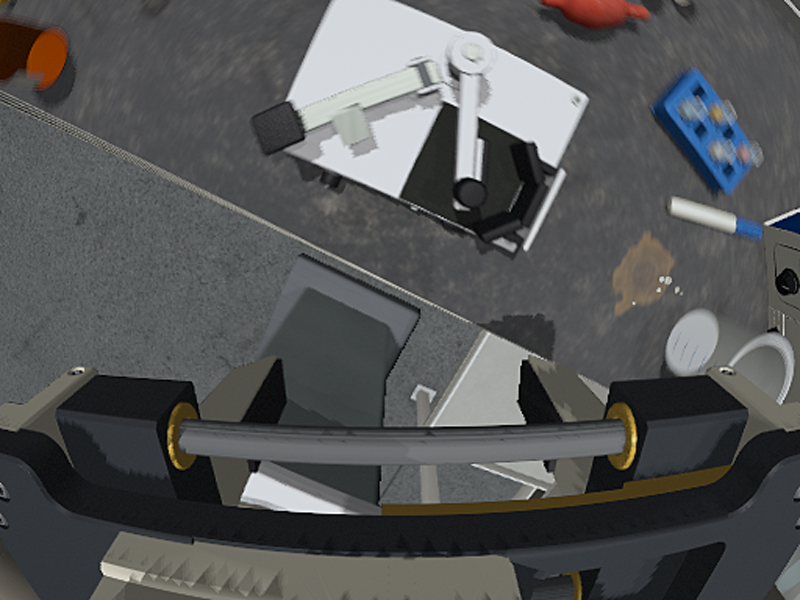

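Clear view: pivot at (470,52), knob top at (471,190), latch pad centre at (278,127), V cradle opening to the left of (520,190), bottle bottom at about (45,57).

```bash
python3 - <<'E'
from h import *
c=load('wrist');s=.64
P=lambda u,v,z:at_z(c,u*s,v*s,z,True)[:2]
kn=P(471,188,126);pv=P(470,52,100);pad=P(278,126,79);br=P(587,98,38)
print('knob',kn,'piv',pv,'pad',pad,'BR',br)
print(np.hypot(*(kn-pv)),np.hypot(*(pad-pv)),'ang',np.degrees([np.arctan2(*(kn-pv)[::-1]),np.arctan2(*(pad-pv)[::-1])]))
for z in(92,100,108):print(z,P(470,52,z))
E
```

```text
knob [506.88114091   3.93805383] piv [582.75714119  38.72142724] pad [489.1422188  129.13284127] BR [615.49010334 -58.24216466]
83.4688593639316 130.14598526992023 ang [-155.3721462   135.99729732]
92 [584.95125296  38.49852423]
100 [582.75714119  38.72142724]
108 [580.56302941  38.94433025]
```

```bash
python3 -m creep '[{"hand":0.6,"tx":0.0325,"ty":0.0195,"tz":0,"spin":1},{"hand":0.6,"tx":0.0325,"ty":0.0195,"tz":0.02,"spin":1},{"hand":0.6,"tx":0,"ty":0,"tz":0.05,"spin":0},{"hand":0.6,"tx":0,"ty":0,"tz":0.03,"spin":0},{"hand":0.6,"tx":0,"ty":0,"tz":0,"spin":0}]'
python3 - <<'E'
from h import *
c,im=snap('wrist','w')
cv2.imwrite('pics/w4.png',im[100:360,80:430][::,::].repeat(2,0).repeat(2,1))
E
```

```text
time: 3.75
tool_pos: [504.9, 4.2, 138.7]
tcp_rot: [-3.139, 0.005, 0.435]
contact_force: [-0.4, -0.1, 1.3]
grip_width: 55.5
finger_force: 0.0
```

View pics/w4.png

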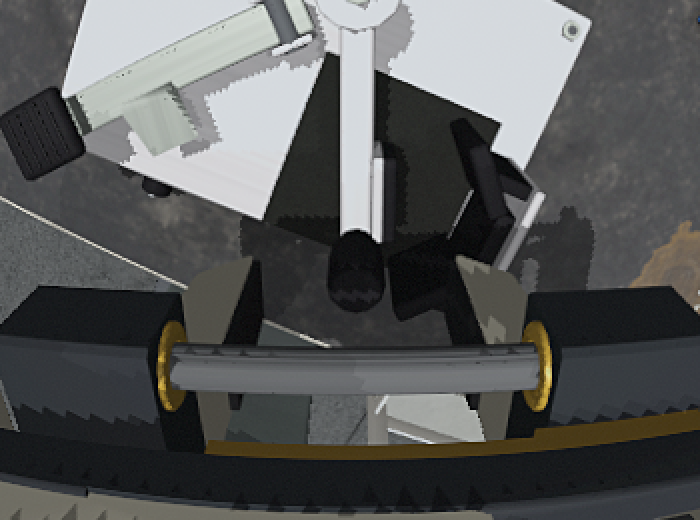

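The knob, at (356,285), is centred between the fingers and clear of the cradle. I'll use this picture for refined positions too.

```bash
python3 - <<'E'
from h import *
c=load('wrist');o=get_obs();print(o['tool_pos'])
P=lambda u,v,z:at_z(c,80+u/2,100+v/2,z,True)[:2].round(1)
print('knob',P(356,290,126),'mat corners',P(325,52,40),P(500,123,40),P(263,220,40),'padcorners',P(50,87,79),P(86,155,79),P(36,182,79),P(1,115,79),'plateBR',P(592,17,38),'plate FL',P(62,95,38))
print('V inner edges top', P(460,120,88),P(395,290,88), 'apex',P(510,215,88))
E
python3 -m creep '[{"hand":0.6,"tx":0,"ty":0,"tz":0.013,"spin":0},{"hand":0.6,"tx":0,"ty":0,"tz":0.013,"spin":0},{"hand":0,"tx":0,"ty":0,"tz":0,"spin":0},{"hand":0,"tx":0,"ty":0,"tz":0,"spin":0},{"hand":0,"tx":0,"ty":0,"tz":0,"spin":0}]'
python3 -m creep '[{"hand":0,"tx":0,"ty":0,"tz":0,"spin":0},{"hand":0,"tx":0,"ty":0,"tz":0,"spin":0}]'
```

```text
[506.12045549   4.06938489 140.49794526]
knob [504.8   2.8] mat corners [555.5  40.1] [560.1 -39.1] [477.2  35. ] padcorners [507.3 131. ] [488.3 108.2] [468.1 126.1] [488.  149.2] plateBR [619.8 -55.3] plate FL [491.5 142.5]
V inner edges top [559.  -10.7] [492.4 -19. ] apex [536.4 -43.5]
time: 4.42
tool_pos: [506.7, 4.0, 115.1]
tcp_rot: [3.141, -0.001, 0.433]
contact_force: [0.5, -0.1, -0.1]
grip_width: 29.8
finger_force: 0.0
time: 4.68
tool_pos: [506.3, 4.4, 115.0]
tcp_rot: [-3.141, -0.0, 0.433]
contact_force: [-1.2, 3.3, 3.5]
grip_width: 16.6
finger_force: 30.0
```

```bash
python3 -m creep '[{"hand":0,"tx":0,"ty":0,"tz":0,"spin":1.5},{"hand":0,"tx":0.0007,"ty":-0.011,"tz":0,"spin":7.2},{"hand":0,"tx":0.0007,"ty":-0.011,"tz":0,"spin":7.2},{"hand":0,"tx":0.0007,"ty":-0.011,"tz":0,"spin":7.2},{"hand":0,"tx":0.0007,"ty":-0.011,"tz":0,"spin":7.2}]'
python3 -m creep '[{"hand":0,"tx":0.0007,"ty":-0.011,"tz":0,"spin":7.2},{"hand":0,"tx":0.0007,"ty":-0.011,"tz":0,"spin":7.2},{"hand":0,"tx":0.0007,"ty":-0.011,"tz":0,"spin":7.2}]'
```

```text
time: 5.3
tool_pos: [498.7, 46.8, 114.9]
tcp_rot: [3.14, 0.002, -0.1]
contact_force: [-3.1, -2.9, 6.6]
grip_width: 17.4
finger_force: 30.0
time: 5.68
tool_pos: [507.1, 78.3, 114.9]
tcp_rot: [3.138, 0.003, -0.477]
contact_force: [-9.1, -7.6, 10.2]
grip_width: 17.0
finger_force: 30.0
```

```bash
python3 -m creep '[{"hand":0,"tx":0.0007,"ty":-0.011,"tz":0,"spin":7.2},{"hand":0,"tx":0.0007,"ty":-0.011,"tz":0,"spin":7.2},{"hand":0,"tx":0.0007,"ty":-0.011,"tz":0,"spin":7.2},{"hand":0,"tx":0,"ty":0,"tz":0,"spin":0},{"hand":0,"tx":0,"ty":0,"tz":0,"spin":0}]'
```

```text
time: 6.3
tool_pos: [526.4, 103.9, 114.8]
tcp_rot: [3.136, 0.003, -0.85]
contact_force: [-10.3, -3.5, 10.5]
grip_width: 17.0
finger_force: 30.0
```

```bash
python3 -m creep '[{"hand":0,"tx":0.0002,"ty":-0.0042,"tz":0,"spin":2.7},{"hand":0,"tx":0,"ty":0,"tz":0,"spin":0},{"hand":0,"tx":0,"ty":0,"tz":0,"spin":0}]'
python3 -m creep '[{"hand":0,"tx":0,"ty":0.004,"tz":0,"spin":-2.6},{"hand":0,"tx":0,"ty":0.004,"tz":0,"spin":-2.6},{"hand":0.35,"tx":0,"ty":0,"tz":0,"spin":0},{"hand":0.45,"tx":0,"ty":0,"tz":0,"spin":0},{"hand":0.45,"tx":0,"ty":0,"tz":0,"spin":0}]'
python3 -m creep '[{"hand":0.5,"tx":0,"ty":0,"tz":-0.04,"spin":0},{"hand":0.5,"tx":0,"ty":0,"tz":-0.05,"spin":0},{"hand":0.5,"tx":-0.03,"ty":0,"tz":-0.05,"spin":0},{"hand":1,"tx":-0.04,"ty":0,"tz":0,"spin":0},{"hand":1,"tx":0,"ty":0,"tz":0,"spin":0}]'
python3 - <<'E'
from h import *
c,im=snap('wrist','w');print(get_obs()['tool_pos'],get_obs()['tcp_rot'])
cv2.imwrite('pics/w5.png',cv2.resize(im,(800,600)))
E
```

```text
time: 6.68
tool_pos: [529.5, 106.6, 114.8]
tcp_rot: [3.136, 0.003, -0.898]
contact_force: [-11.9, -3.1, 10.3]
grip_width: 16.8
finger_force: 30.0
time: 7.3
tool_pos: [526.6, 102.1, 114.7]
tcp_rot: [-3.141, -0.0, -0.807]
contact_force: [0.2, 0.0, -0.2]
grip_width: 40.2
finger_force: 0.0
time: 7.92
tool_pos: [476.7, 154.2, 255.5]
tcp_rot: [-3.14, -0.0, -0.804]
contact_force: [0.3, -0.8, -0.4]
grip_width: 61.5
finger_force: 0.0
[477.50845148 153.31576255 255.02165473] [-3.14086133e+00 -6.75234486e-04 -8.04534758e-01]
```

View pics/w5.png

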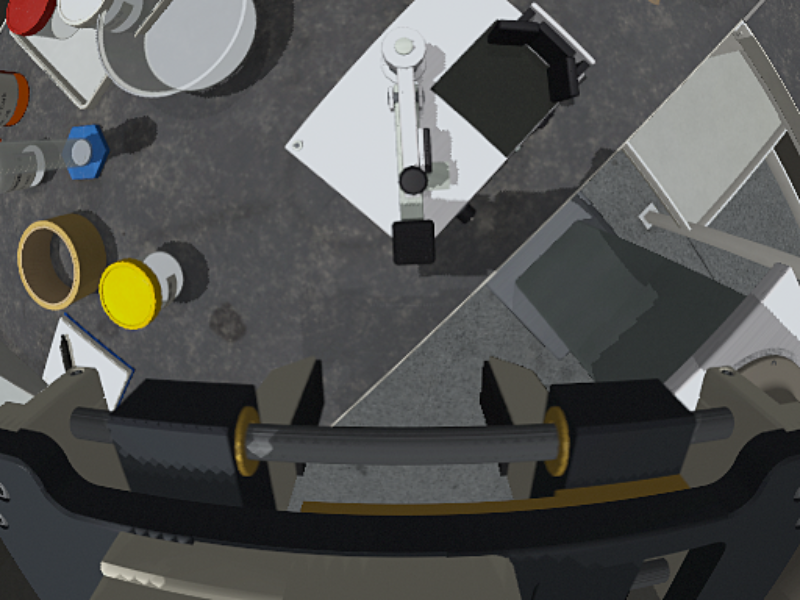

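Cocked and held: the arm lies over the latch lever with its knob at (413,179), pad at (413,241), pivot at (403,47), and the cradle is clear at (505,90). Next I refine the cradle position and go to look at the bottle.

```bash
python3 - <<'E'
from h import *
c=load('wrist');s=.64
P=lambda u,v,z:at_z(c,u*s,v*s,z,True)[:2].round(1)
print('piv',P(403,47,98),'knob',P(413,178,126),'pad',P(413,241,79),'mat BL',P(432,88,40),'mat FL',P(507,158,40),'tips',P(490,30,88),P(560,98,88),'plate BL',P(288,147,38))
E
python3 -m creep '[{"hand":1,"tx":0,"ty":0,"tz":0,"spin":-9.9},{"hand":1,"tx":0,"ty":0,"tz":0,"spin":-9.9},{"hand":1,"tx":0,"ty":0,"tz":0,"spin":-9.9},{"hand":1,"tx":0,"ty":0,"tz":0,"spin":-9.9},{"hand":1,"tx":0,"ty":0,"tz":0,"spin":-9.9}]'
python3 -m creep '[{"hand":1,"tx":-0.0142,"ty":-0.0548,"tz":0,"spin":0},{"hand":1,"tx":-0.0142,"ty":-0.0548,"tz":0,"spin":0},{"hand":1,"tx":-0.0142,"ty":-0.0548,"tz":0,"spin":0},{"hand":1,"tx":-0.0142,"ty":-0.0548,"tz":0,"spin":0},{"hand":1,"tx":-0.0142,"ty":-0.0548,"tz":0,"spin":0}]'
python3 -m creep '[{"hand":1,"tx":0,"ty":0,"tz":0,"spin":0}]'
python3 - <<'E'
from h import *
c,im=snap('wrist','w');print(get_obs()['tool_pos'],get_obs()['tcp_rot'])
cv2.imwrite('pics/w6.png',cv2.resize(im,(800,600)))
E
```

```text
piv [583.8  40.1] knob [520.5  97.5] pad [487.5 129.8] mat BL [554.9  38.2] mat FL [476.   35.6] tips [553.8 -12.3] [487.7 -14.2] plate BL [604.8 147.2]
time: 8.6
tool_pos: [478.6, 151.9, 254.0]
tcp_rot: [3.141, 0.001, 0.062]
contact_force: [0.6, 0.6, -0.7]
grip_width: 91.3
finger_force: 0.0
time: 9.22
tool_pos: [391.5, 423.4, 254.0]
tcp_rot: [3.141, -0.0, 0.057]
contact_force: [1.0, -0.2, 0.8]
grip_width: 91.9
finger_force: 0.0
time: 9.35
tool_pos: [390.3, 424.9, 253.4]
tcp_rot: [3.142, 0.001, 0.062]
contact_force: [-0.3, 0.4, -0.2]
grip_width: 91.7
finger_force: 0.0
[391.06119277 423.08014153 253.46810584] [3.14040976e+00 8.11449167e-04 6.00596604e-02]
```

View pics/w6.png

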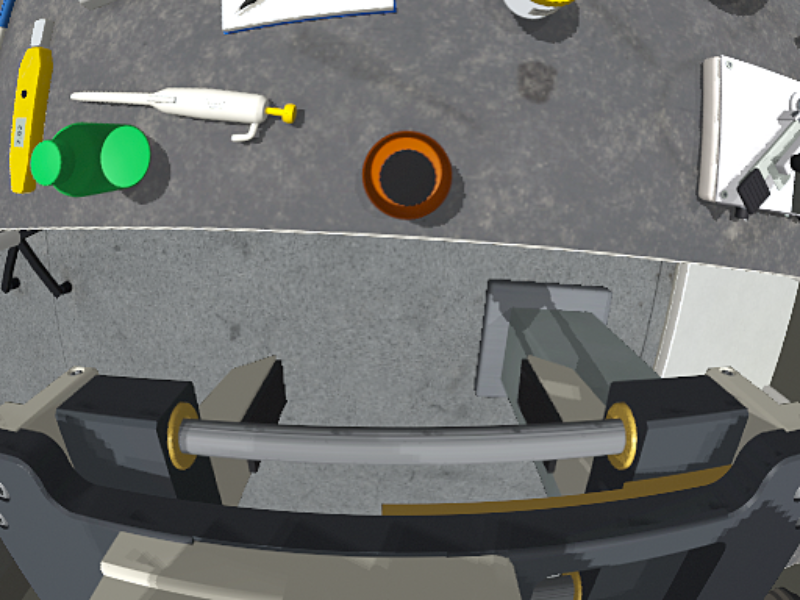

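The amber bottle is seen from above with its black cap at (408,178); the green look-alike is at (95,160), well apart.

```bash
python3 - <<'E'
from h import *
c=load('wrist');s=.64
p=at_z(c,408*s,178*s,118,True);print(p, at_z(c,407*s,176*s,90,True))
o=get_obs();d=p[:2]-o['tool_pos'][:2];y=o['tcp_rot'][2];print(d@[np.cos(y),np.sin(y)],d@[np.sin(y),-np.cos(y)])
E
```

```text
[460.31995842 424.14062863 118.        ] [460.33998587 424.34862447  90.        ]
69.1975435832095 3.098582641812022
```

```bash
python3 -m creep '[{"hand":1,"tx":0.035,"ty":0.0015,"tz":0,"spin":0},{"hand":1,"tx":0.034,"ty":0.0015,"tz":0.02,"spin":0},{"hand":1,"tx":0,"ty":0,"tz":0.05,"spin":0},{"hand":1,"tx":0,"ty":0,"tz":0.05,"spin":0},{"hand":1,"tx":0,"ty":0,"tz":0.03,"spin":0}]'
python3 -m creep '[{"hand":1,"tx":0,"ty":0,"tz":0.02,"spin":0},{"hand":1,"tx":0,"ty":0,"tz":0.011,"spin":0},{"hand":1,"tx":0,"ty":0,"tz":0,"spin":0}]'
```

```text
time: 10.02
tool_pos: [460.6, 420.3, 101.5]
tcp_rot: [3.139, 0.003, 0.055]
contact_force: [-1.1, 0.5, -0.2]
grip_width: 92.0
finger_force: 0.0
time: 10.4
tool_pos: [460.7, 422.0, 73.2]
tcp_rot: [3.141, 0.001, 0.056]
contact_force: [-0.0, -0.8, 0.1]
grip_width: 91.7
finger_force: 0.0
```

```bash
python3 -m creep '[{"hand":1,"tx":0,"ty":-0.0015,"tz":0.002,"spin":0},{"hand":0,"tx":0,"ty":0,"tz":0,"spin":0},{"hand":0,"tx":0,"ty":0,"tz":0,"spin":0},{"hand":0,"tx":0,"ty":0,"tz":0,"spin":0},{"hand":0,"tx":0,"ty":0,"tz":0,"spin":0}]'
python3 -m creep '[{"hand":0,"tx":0,"ty":0,"tz":0,"spin":0},{"hand":0,"tx":0,"ty":0,"tz":0,"spin":0},{"hand":0,"tx":0,"ty":0,"tz":-0.002,"spin":0}]'
```

```text
time: 11.02
tool_pos: [460.1, 424.9, 72.0]
tcp_rot: [-3.141, -0.001, 0.058]
contact_force: [0.0, 0.5, 0.5]
grip_width: 60.9
finger_force: 30.0
time: 11.4
tool_pos: [459.7, 424.1, 73.1]
tcp_rot: [3.14, 0.001, 0.058]
contact_force: [-0.3, -0.0, -2.5]
grip_width: 61.0
finger_force: 30.0
```

```bash
python3 -m creep '[{"hand":0,"tx":0,"ty":0,"tz":-0.02,"spin":0},{"hand":0,"tx":0,"ty":0,"tz":-0.045,"spin":0},{"hand":0,"tx":0,"ty":0,"tz":-0.045,"spin":0},{"hand":0,"tx":0,"ty":0,"tz":-0.045,"spin":0},{"hand":0,"tx":0.0017,"ty":0.0215,"tz":-0.005,"spin":0}]'
python3 -m creep '[{"hand":0,"tx":0.0034,"ty":0.043,"tz":0,"spin":0},{"hand":0,"tx":0.0034,"ty":0.043,"tz":0,"spin":0},{"hand":0,"tx":0.0034,"ty":0.043,"tz":0,"spin":0},{"hand":0,"tx":0.0034,"ty":0.043,"tz":0,"spin":0},{"hand":0,"tx":0.0034,"ty":0.043,"tz":0,"spin":0}]'
python3 -m creep '[{"hand":0,"tx":0.0034,"ty":0.043,"tz":0,"spin":0},{"hand":0,"tx":0.0034,"ty":0.043,"tz":0,"spin":0},{"hand":0,"tx":0.0034,"ty":0.043,"tz":0,"spin":0},{"hand":0,"tx":0.0034,"ty":0.043,"tz":0,"spin":0},{"hand":0,"tx":0.0017,"ty":0.0215,"tz":0,"spin":0}]'
python3 -m creep '[{"hand":0,"tx":0,"ty":0,"tz":0,"spin":0},{"hand":0,"tx":0,"ty":0,"tz":0,"spin":0}]'
```

```text
time: 12.02
tool_pos: [463.8, 404.2, 236.8]
tcp_rot: [-3.138, -0.005, 0.059]
contact_force: [1.1, 0.4, -2.6]
grip_width: 60.7
finger_force: 30.0
time: 12.65
tool_pos: [491.1, 186.9, 231.6]
tcp_rot: [3.14, 0.004, 0.057]
contact_force: [0.5, 0.1, -3.3]
grip_width: 60.8
finger_force: 30.0
time: 13.28
tool_pos: [517.3, -5.6, 231.6]
tcp_rot: [-3.141, 0.004, 0.055]
contact_force: [-0.5, 0.6, -2.7]
grip_width: 60.9
finger_force: 30.0
time: 13.52
tool_pos: [517.8, -2.5, 232.7]
tcp_rot: [-3.141, 0.002, 0.057]
contact_force: [0.3, 0.0, -3.5]
grip_width: 60.8
finger_force: 30.0
```

```bash
python3 -m creep '[{"hand":0,"tx":0.001,"ty":0,"tz":0.035,"spin":0},{"hand":0,"tx":0,"ty":0,"tz":0.03,"spin":0},{"hand":0,"tx":0,"ty":0,"tz":0.02,"spin":0},{"hand":0,"tx":0,"ty":0,"tz":0.01,"spin":0},{"hand":0,"tx":0,"ty":0,"tz":0,"spin":0}]'
python3 -m creep '[{"hand":0,"tx":0,"ty":0,"tz":0.01,"spin":0},{"hand":0,"tx":0,"ty":0,"tz":0.01,"spin":0},{"hand":0,"tx":0,"ty":0,"tz":0,"spin":0}]'
python3 -m creep '[{"hand":0,"tx":0,"ty":0,"tz":0.0025,"spin":0},{"hand":0,"tx":0,"ty":0,"tz":0.002,"spin":0},{"hand":0,"tx":0,"ty":0,"tz":0,"spin":0}]'
python3 - <<'E'
from h import *
c,im=snap('scene','s')
cv2.imwrite('pics/s3.png',cv2.resize(im[150:250,240:360],(720,600),interpolation=cv2.INTER_CUBIC))
E
```

```text
time: 14.15
tool_pos: [519.4, -2.0, 138.3]
tcp_rot: [-3.141, 0.001, 0.059]
contact_force: [0.3, 1.1, -2.1]
grip_width: 60.8
finger_force: 30.0
time: 14.52
tool_pos: [519.3, -2.6, 117.9]
tcp_rot: [-3.141, 0.002, 0.058]
contact_force: [-0.1, 0.1, -2.3]
grip_width: 60.9
finger_force: 30.0
time: 14.9
tool_pos: [519.8, -2.7, 114.2]
tcp_rot: [-3.142, -0.0, 0.058]
contact_force: [-0.2, -0.3, -3.3]
grip_width: 60.7
finger_force: 30.0
```

View pics/s3.png

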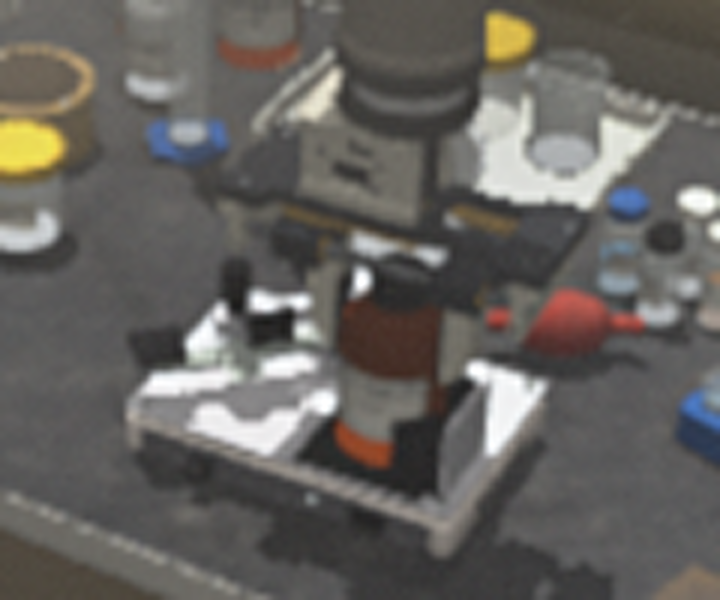

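The bottle (390,380) hangs upright over the mat, next to the V; the arm is still cocked (knob at 235,275). I'll lower it to contact.

```bash
python3 -m creep '[{"hand":0,"tx":0,"ty":0,"tz":0.0012,"spin":0},{"hand":0,"tx":0,"ty":0,"tz":0,"spin":0},{"hand":0,"tx":0,"ty":0,"tz":0.0012,"spin":0},{"hand":0,"tx":0,"ty":0,"tz":0,"spin":0}]'

```

```text
time: 15.45
tool_pos: [520.0, -2.7, 112.0]
tcp_rot: [3.142, -0.0, 0.058]
contact_force: [0.5, -0.4, -1.1]
grip_width: 61.0
finger_force: 30.0
```

```bash
python3 -m creep '[{"hand":0,"tx":0,"ty":0,"tz":0.001,"spin":0},{"hand":0,"tx":0,"ty":0,"tz":0,"spin":0}]'

```

```text
time: 15.7
tool_pos: [520.2, -2.6, 111.9]
tcp_rot: [3.141, -0.001, 0.058]
contact_force: [-2.2, 0.4, 7.7]
grip_width: 60.8
finger_force: 30.0
```

```bash
python3 -m creep '[{"hand":0,"tx":0,"ty":0,"tz":-0.001,"spin":0},{"hand":0,"tx":0,"ty":0.0015,"tz":0,"spin":0},{"hand":0,"tx":0,"ty":0.0015,"tz":0,"spin":0},{"hand":0,"tx":0,"ty":0,"tz":0,"spin":0}]'

```

```text
time: 16.2
tool_pos: [520.0, -4.6, 112.0]
tcp_rot: [-3.14, -0.0, 0.057]
contact_force: [-1.2, 6.5, 3.4]
grip_width: 60.8
finger_force: 30.0
```

```bash
python3 -m creep '[{"hand":0,"tx":0,"ty":-0.0015,"tz":0,"spin":0},{"hand":0.75,"tx":0,"ty":0,"tz":0,"spin":0},{"hand":0.9,"tx":0,"ty":0,"tz":0,"spin":0},{"hand":0.95,"tx":0,"ty":0,"tz":0,"spin":0},{"hand":0.95,"tx":0,"ty":0,"tz":0,"spin":0}]'
python3 -m creep '[{"hand":0.95,"tx":0,"ty":0,"tz":-0.02,"spin":0},{"hand":0.95,"tx":0,"ty":0,"tz":-0.05,"spin":0},{"hand":0.95,"tx":0,"ty":0,"tz":-0.05,"spin":0},{"hand":0.5,"tx":-0.04,"ty":-0.01,"tz":-0.02,"spin":0},{"hand":0,"tx":-0.04,"ty":-0.02,"tz":0,"spin":0}]'
python3 - <<'E'
from h import *
c,im=snap('wrist','w');print(get_obs()['tool_pos'],get_obs()['tcp_rot'])
cv2.imwrite('pics/w7.png',cv2.resize(im,(800,600)))
E
```

```text
time: 16.82
tool_pos: [519.9, -4.3, 111.8]
tcp_rot: [-3.142, -0.0, 0.058]
contact_force: [0.9, -0.3, 0.7]
grip_width: 86.9
finger_force: 0.0
time: 17.45
tool_pos: [438.3, 20.9, 253.4]
tcp_rot: [3.141, -0.004, 0.057]
contact_force: [0.0, -0.3, 0.2]
grip_width: 72.0
finger_force: 0.0
[432.49342012  23.23514019 252.16372577] [-3.14017744e+00  2.96716544e-03  5.81830461e-02]
```

View pics/w7.png

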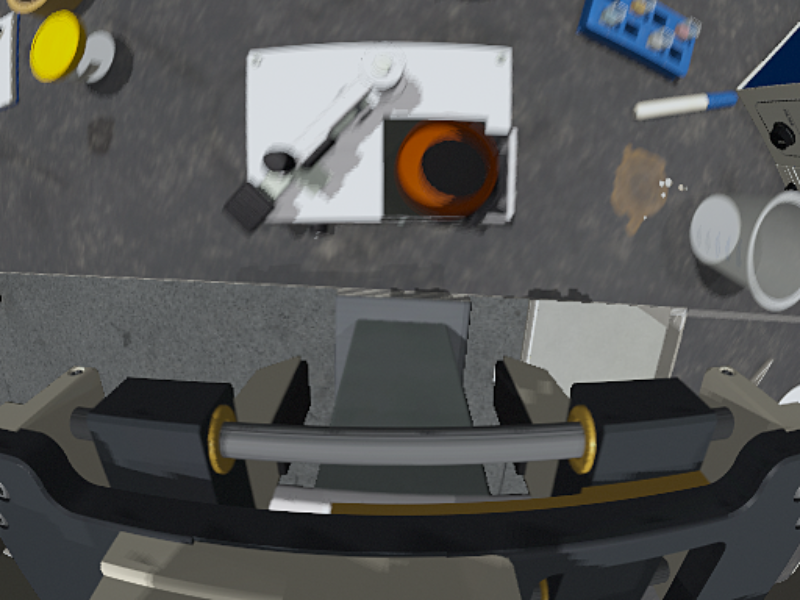

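The bottle stands upright, seated in the V (448,168), with the gripper clear. The arm is still cocked (knob at 279,160) and the latch pad is at (249,205).

```bash
python3 - <<'E'
from h import *
c=load('wrist');s=.64
p=at_z(c,249*s,205*s,79,True)[:2];print('pad',p,'cap',at_z(c,454*s,167*s,158,True))
p=(p+[488,129])/2+8*np.array([-.72,.69])
o=get_obs();y=o['tcp_rot'][2];d=p-o['tool_pos'][:2];print(p,d,d@[np.cos(y),np.sin(y)],d@[np.sin(y),-np.cos(y)])
E
```

```text
pad [484.9056669  130.43668489] cap [517.88418324  -2.66149649 158.        ]
[480.69283345 135.23834245] [ 48.19941333 112.00320226] 54.63086372059639 -109.01086868166742
```

```bash
python3 -m creep '[{"hand":0,"tx":0.0273,"ty":-0.0545,"tz":0,"spin":0},{"hand":0,"tx":0.0273,"ty":-0.0545,"tz":0,"spin":0},{"hand":0,"tx":0,"ty":0,"tz":0,"spin":9.5},{"hand":0,"tx":0,"ty":0,"tz":0,"spin":9.5},{"hand":0,"tx":0,"ty":0,"tz":0,"spin":9.5}]'
python3 -m creep '[{"hand":0,"tx":0,"ty":0,"tz":0.02,"spin":9.5},{"hand":0,"tx":0,"ty":0,"tz":0.04,"spin":9.5},{"hand":0,"tx":0,"ty":0,"tz":0.04,"spin":0},{"hand":0,"tx":0,"ty":0,"tz":0.03,"spin":0},{"hand":0,"tx":0,"ty":0,"tz":0,"spin":0}]'
python3 -m creep '[{"hand":0,"tx":0,"ty":0,"tz":0.01,"spin":0},{"hand":0,"tx":0,"ty":0,"tz":0,"spin":0}]'
```

```text
time: 18.12
tool_pos: [486.5, 133.4, 251.5]
tcp_rot: [3.141, 0.0, -0.445]
contact_force: [0.9, 0.2, 0.7]
grip_width: 17.3
finger_force: 0.0
time: 18.75
tool_pos: [485.2, 132.9, 119.9]
tcp_rot: [3.138, 0.003, -0.771]
contact_force: [-0.4, -1.0, -0.4]
grip_width: 0.3
finger_force: 0.0
time: 19.0
tool_pos: [486.8, 133.2, 112.2]
tcp_rot: [-3.141, -0.0, -0.771]
contact_force: [0.2, 0.4, 0.2]
grip_width: 0.2
finger_force: 0.0
```

```bash
python3 -m creep '[{"hand":0,"tx":-0.005,"ty":0.001,"tz":0.012,"spin":0},{"hand":0,"tx":0,"ty":0,"tz":0.01,"spin":0},{"hand":0,"tx":0,"ty":0,"tz":0.004,"spin":0},{"hand":0,"tx":0,"ty":0,"tz":0,"spin":0}]'
python3 -m creep '[{"hand":0,"tx":0,"ty":0,"tz":0.0025,"spin":0},{"hand":0,"tx":0,"ty":0,"tz":0.0025,"spin":0},{"hand":0,"tx":0,"ty":0,"tz":0,"spin":0}]'
```

```text
time: 19.5
tool_pos: [482.0, 136.0, 85.4]
tcp_rot: [3.141, 0.0, -0.771]
contact_force: [-0.3, 0.2, 0.6]
grip_width: 0.3
finger_force: 0.1
time: 19.88
tool_pos: [482.4, 136.0, 80.9]
tcp_rot: [-3.141, -0.0, -0.771]
contact_force: [-1.5, 2.6, 4.6]
grip_width: 0.3
finger_force: 2.4
```

```bash
python3 -m creep '[{"hand":0,"tx":0,"ty":0,"tz":0.0015,"spin":0},{"hand":0,"tx":0,"ty":0,"tz":0.001,"spin":0},{"hand":0,"tx":0,"ty":0,"tz":0,"spin":0}]'
python3 -m creep '[{"hand":0,"tx":0,"ty":0,"tz":-0.03,"spin":0},{"hand":0,"tx":-0.01,"ty":0,"tz":-0.05,"spin":0},{"hand":0,"tx":-0.03,"ty":0,"tz":-0.06,"spin":0},{"hand":0,"tx":-0.03,"ty":0,"tz":-0.03,"spin":0},{"hand":0,"tx":0,"ty":0,"tz":0,"spin":0}]'
python3 - <<'E'
from h import *
c,im=snap('wrist','w')
cv2.imwrite('pics/w8.png',cv2.resize(im,(800,600)))
E
```

```text
time: 20.25
tool_pos: [482.3, 136.0, 78.3]
tcp_rot: [-3.141, 0.0, -0.771]
contact_force: [-1.5, 2.4, 4.3]
grip_width: 0.6
finger_force: 2.6
time: 20.88
tool_pos: [433.9, 184.1, 246.3]
tcp_rot: [-3.137, -0.003, -0.769]
contact_force: [0.4, -0.4, 0.4]
grip_width: 0.2
finger_force: 0.0
```

View pics/w8.png

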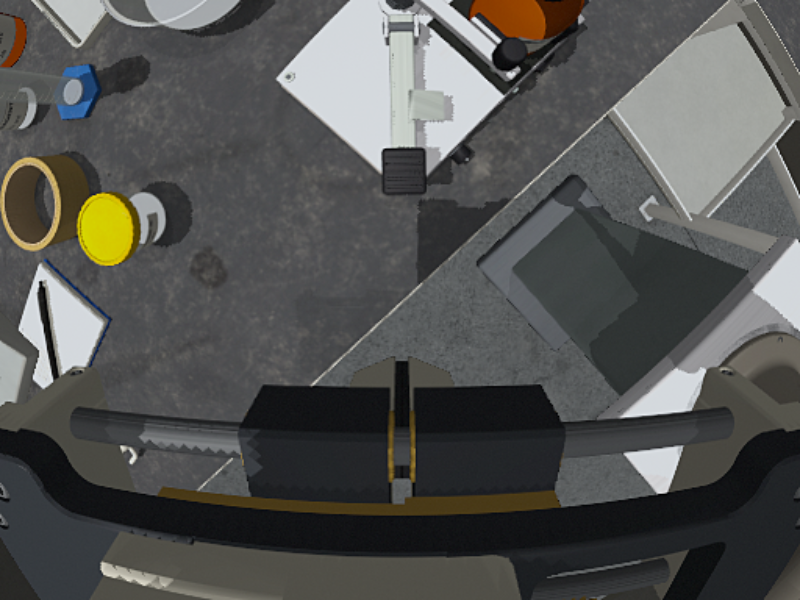

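The arm has snapped over: its knob is at (510,53) against the amber bottle (530,10). I'll check the angle before handing in.

```bash
python3 - <<'E'
from h import *
c=load('wrist');k=at_z(c,510*.64,50*.64,126,True)[:2];a=np.arctan2(k[1]-39,k[0]-587)%(2*np.pi)
print(k,np.radians(203.3)-a,get_obs()['contact_force'])
if abs(np.radians(203.3)-a-.38)<.1: print(close_job())
E
```

```text
[497.30829968  35.90325941] 0.3721489243024343 [ 0.41332824 -0.04243356  0.06652535]
the job is handed in; nothing more can be done
None
```

The amber bottle stands upright in the cradle with the clamp arm closed on it at about 0.37 rad (0.38 expected for a seated bottle), and the job was handed in about 21 s into the 72 s limit.

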